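Pack a culture tube into its hinged transport case

ROBOT

A 6-joint arm with a two-finger parallel gripper is mounted at the origin on the work surface. World frame = base frame: x ahead of the robot, y to its left, z up, the work surface at z = 0. Lengths are in m, angles in rad, forces in N, time in s.
With the tool pointing down it reaches from about 0.35 to 0.775 m from the base axis. Payload 7.3 kg.
Tool frame: the origin (TCP) lies between the finger pads; the fingertips stand 19 mm ahead of it and the grasp point (between the pads) is the TCP; z points along the fingers, y is the line along which they close (so a half turn about z gives the same grasp; the last joint's range is limited). The gripper opens to 92 mm and grips with 3 to 60 N. Pads are 19 mm wide; open, the fingers measure 130 mm over their backs; the gripper's body (75 mm by 190 mm) begins 47 mm behind the grasp point.
Start: joints at [1.147, 0.342, 1.524, -0, 1.275, -0.146], TCP at [0.144, 0.505, 0.246] pointing down, gripper open.
Joint ranges: [-2.53, 2.53], [-0.77, 2.02], [0.04, 2.7], [-1, 4.14], [0.28, 2.66], [-3.11, 3.11]. Speed limits (rad/s): [2.57, 2.57, 3.14, 3.14, 3.14, 3.14].

INTERFACE

Orientations are given as a unit quaternion [w, x, y, z].
In Python, from station import * gives the robot as it stands.
- The arm moves only by the tool jog_arm, never from a script. Its argument "deltas" is a list that holds one entry, the list of rows, each a list of 7 numbers: the shift along the world's x, y, z in m, then the turn, a rotation vector about the world's x, y, z in rad, then the closure, from -1 (fully open) to 1 (shut). A call has exactly 5 rows; each row is the pose to reach, as a shift and turn from the pose commanded when the call began; what a row does not reach only later rows make up. A row lasts 1/12 s, in which the tool goes at most 41.7 mm and 7.16 degrees, less where a joint would pass 70% of its speed; a pose out of reach is approached as far as the arm can. A call with a gripper value outside its range is refused whole. The fingers move at their own pace and stop on an object; "newtons" is the grip in N (left out, the last holds). Time passes only in rows, so rows that repeat a pose let the fingers close, or fill a call up. It gives the time, the measured TCP pose, the force, the opening and the grip force at its end, in the units of the state.
- observe(): the state, without advancing time (a new reading comes with each control period).
- grab_frame(name): name is "side" or "top" or "wrist"; returns a dict with "img" (480x640x3 uint8, red, green, blue), "mtx" (3x3 intrinsics, pixels), "k1" (the pictures are not rectified: a ray, as slopes to the right and down, at radius r is drawn at 1 + k1 r^2 times it, then the intrinsics apply), "camera_from_world" (4x4, takes a point from world to camera coordinates). Camera axes: x right, y up, looking along -z (the intrinsics and any distortion apply to the point x, -y, -z); pixel columns grow to the right and rows downward; lengths in m; the calibration is good to about 2 mm. A picture is of the moment at which its call begins. There is no depth.
- finish_job(): hands the job in; it is judged then, once.
The state is a dict: "t": time; "joints": joint angles; "joint_vel": joint speeds; "joint_efforts": joint torques, N m; "ee_pos": TCP position; "tool_rot": TCP orientation; "contact_force": force on the tool from outside, world axes, zero at the start; "moment": the same for the moment, N m; "finger_gap": opening from 0.0 (shut) to 1.0 (fully open); "grip_force": force on a finger pad.
Only numpy, scipy, OpenCV 4.12 (cv2) and the standard library are available. Lean on these libraries where they do the work, as an engineer would, in place of code of your own. Each camera call takes 0.05 s, during which the arm holds its last target. There are 200 camera calls.

TASK

Take the long capped tube from the slanted rack and lay it, without dropping it, in the saddles of the open transport case. Then swing the case's hinged lid over by its tab and press it fully home, so that the two halves meet edge to edge all round. Leave the short vial in the rack and the other things on the bench where they are.

Things in the scene. Friction and masses are not known exactly. Their poses are not given: they have to be found in the camera images.
- tube: the long tube, to be packed: a clear tube with a white screw cap, 28 mm in diameter all along (cap too), 120 mm long, 40 to 85 g. Origin: centre of its closed bottom; its z axis runs along the tube to the cap. It starts in one of the rack's two cradles, cap end up, leaning so that its axis rises 35 degrees from the horizontal.
- tube_mid (a point): middle of the long tube, on its axis, 60 mm from its bottom (its centre of mass)
- vial: the short vial, to be left alone: like the long tube (28 mm in diameter, white cap) but only 80 mm long, in the rack's other cradle. Origin: centre of its closed bottom; z to the cap.
- rack: grey slant rack, fixed: base 130 x 150 x 10 mm, two parallel V cradles at y = +45 and -45 mm, 75 mm long, 25 mm wide (narrower than a tube: fingers fit beside). Origin: centre of its underside. Cradles rise towards -x (to the robot) at 35 degrees from x = 49, z = 60 mm, where tubes rest on a stop. Tubes lift out square to the slope; either cradle may hold the long one
- case: transport case, lower half, fixed: grey open tray 96 mm (x) by 150 mm (y), rim 34 mm high, walls 3 mm. Two black V saddles at y = +42 and -42 mm carry the tube lying along y, either way round; between them is room for fingers down to 4 mm above the bench. Origin: centre of its underside; x points to the hinge side (away from the robot), the hinge runs along y
- nest (a point): where the middle of the packed tube belongs: over the case's centre, 30 mm above the bench (axes as the case's)
- lid (a joint): angle of the case's lid (the upper half, 96 x 150 mm, 26 mm deep, 90 g): 0 = shut, rim on rim; grows as it opens, to 2.8 rad. The hinge is stiff and holds the lid wherever it is left.
- lid_hinge (a point): middle of the hinge line, at rim height (34 mm up) on the case's +x side; turns with the lid. With the lid shut its axes are the case's, and the lid lies from the hinge towards -x
- lid_tab (a point): grip point on the lid's pull tab, a tongue 22 mm wide (along the hinge), 8 mm thick, standing 38 mm out from the middle of the lid's free edge; this point is 22 mm out from that edge, 118 mm from the hinge line towards the lid's -x and 7 mm above the lid's rim plane. Turns with the lid.
- lid_top (a point): point on the outside face of the lid, 20 mm in from the middle of its free edge (76 mm from the hinge, 26 mm above the rim plane); with the lid shut it is 60 mm above the bench and may be pressed from above
- dropper: small blue dropper bottle, 26 mm in diameter, 65 mm high, upright on the bench; leave alone. Origin: centre of its underside
- dishes: stack of three small culture dishes, 58 mm in diameter, 45 mm high; leave alone. Origin: centre of its underside
- dish_lid: lone white dish lid lying flat, 58 mm in diameter, 7 mm high; leave alone. Origin: centre of its underside
- pen: marker pen lying on the bench, 135 mm long, 10 mm thick, along its x; leave alone. Origin: middle of its underside
Things that resemble listed ones, but are neither listed nor needed, are in the scene too. What is shaped like the tube but black or blue is not meant. What is shaped like the case but blue or yellow is not meant.

How it is judged:
By the outcome, as a careful person would: the job done as asked, in the order asked, and still so for the second after the job is handed in, with the robot touching nothing.
It also fails if it takes over 69 s, if anything falls off the work surface, if the arm or the gripper's body presses on something with over 40 N, if the wrist force passes 120 N, or if a joint passes its speed limit or range.

## Working session

There is one attempt and no reset: what is moved stays moved. The work goes in short steps, Python scripts to look and compute and a tool call to move; the robot and the scene stay as the last step left them, time stands still between calls to the robot, and variables do not carry over. Pictures are saved under pics/ and viewed, at most 10 in all, crops included, and the job is handed in when it is done.

Besides the shell and the picture viewer there is one more tool, called after ">>>" as name([rows], argument=value, ...), one row to a line, values as JSON. jog_arm: Moves the arm, as the interface text tells. Its arguments: {"type":"object","properties":{"deltas":{"type":"array","items":{"type":"array","items":{"type":"array","items":{"type":"number"}}}},"newtons":{"type":"number"}},"required":["deltas"]}

```bash
mkdir -p pics
cat > h.py <<'E'
from station import *
import numpy as np, cv2
from scipy.spatial.transform import Rotation as R
def frame(n, save=None):
    f=grab_frame(n)
    if save: cv2.imwrite('pics/'+save, f['img'][:,:,::-1])
    return f
def ray(f,uv):
    M=np.array(f['mtx']);k=f['k1'];T=np.array(f['camera_from_world'])
    d=np.array([(uv[0]-M[0,2])/M[0,0],(uv[1]-M[1,2])/M[1,1]]);s=d.copy()
    for _ in range(30): s=d/(1+k*(s@s))
    v=T[:3,:3].T@np.array([s[0],-s[1],-1.]);c=-T[:3,:3].T@T[:3,3]
    return c,v/np.linalg.norm(v)
def onz(f,uv,z):
    c,v=ray(f,uv);return c+v*(z-c[2])/v[2]
def proj(f,p):
    M=np.array(f['mtx']);T=np.array(f['camera_from_world']);q=T[:3,:3]@np.array(p)+T[:3,3]
    s=np.array([q[0],-q[1]])/-q[2];s=s*(1+f['k1']*(s@s));return np.array([M[0,0]*s[0]+M[0,2],M[1,1]*s[1]+M[1,2]])
def two(f1,a,f2,b):
    c1,v1=ray(f1,a);c2,v2=ray(f2,b)
    t=np.linalg.lstsq(np.c_[v1,-v2],c2-c1,rcond=None)[0]
    p,q=c1+t[0]*v1,c2+t[1]*v2;return (p+q)/2,np.linalg.norm(p-q)
E
python3 - <<'E'
from h import *
import pickle
a=frame('top','top0.png');b=frame('side','side0.png')
pickle.dump((a,b),open('f0.pkl','wb'))
s=observe();print(s['t'],s['ee_pos'],s['tool_rot'],s['finger_gap'])
for f in(a,b):print(np.round(-np.array(f['camera_from_world'])[:3,:3].T@np.array(f['camera_from_world'])[:3,3],3),f['k1'],f['mtx'][0][0])
E
```

```text
0.1 [0.14382309 0.50457205 0.24513067] [-1.84703620e-04  1.38454568e-01  9.90368558e-01 -6.45873994e-04] 1.00035577980619
[ 0.243 -0.029  1.418] -0.1317974364663625 574.4581775209017
[-0.154 -0.912  0.844] 0.022393385609002163 441.986565241522
```

View pics/top0.png

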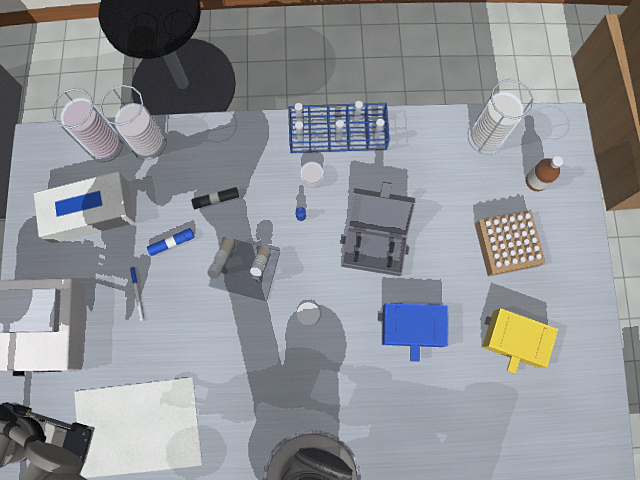

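View pics/side0.png

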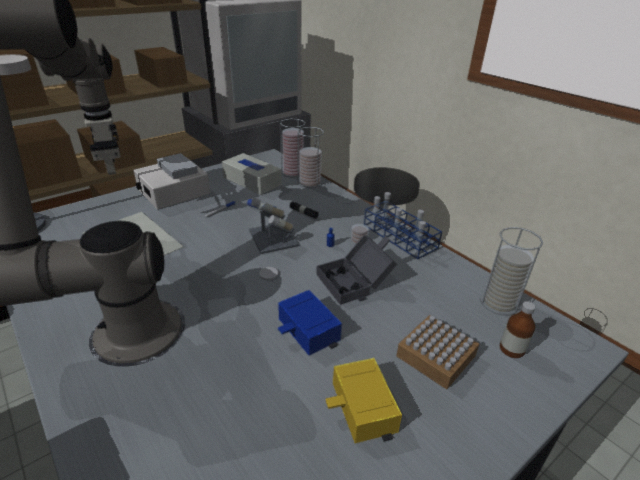

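Top view: the rack is at about (245,268), with two candidates, a left tube at about (221,257) and a right tube at about (260,262). The black (215,197) and blue (170,242) ones lie on the bench and are not meant. The grey open case is at (375,245); the blue and yellow cases are not meant. I'll enlarge the rack and case to tell the long tube from the short one.

Run:
```python
import pickle,cv2,numpy as np
a,b=pickle.load(open('f0.pkl','rb'))
r=cv2.resize(a['img'][225:310,195:295],None,fx=4,fy=4,interpolation=cv2.INTER_CUBIC) #400x340
c=cv2.resize(a['img'][175:285,330:425],None,fx=4,fy=4,interpolation=cv2.INTER_CUBIC) #380x440
s=np.zeros((440,780,3),np.uint8);s[:340,:400]=r;s[:,400:]=c
cv2.imwrite('pics/c1.png',s[:,:,::-1])
r=cv2.resize(b['img'][185:265,235:335],None,fx=4,fy=4,interpolation=cv2.INTER_CUBIC)
c=cv2.resize(b['img'][225:310,305:400],None,fx=4,fy=4,interpolation=cv2.INTER_CUBIC)
s=np.zeros((340,780,3),np.uint8);s[:320,:400]=r;s[:,400:]=c
cv2.imwrite('pics/c2.png',s[:,:,::-1])
```

```text
(no output)
```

View pics/c1.png

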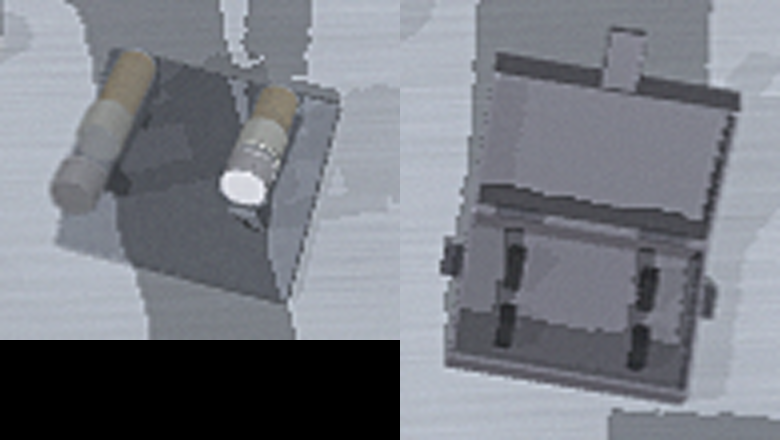

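View pics/c2.png

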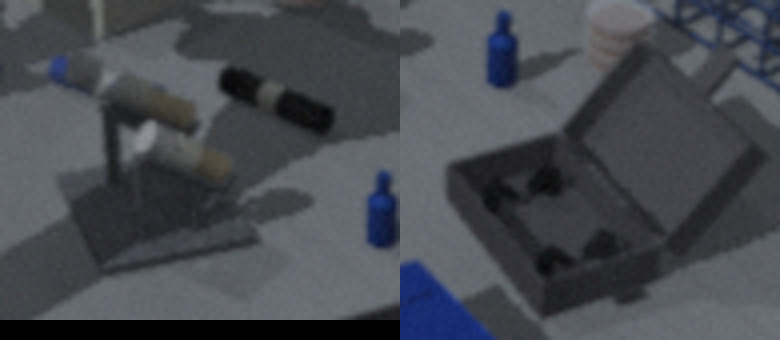

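The left one, top view (221,257), is the long tube: it is about 1.4 times the length of the right one, with its cap end at about (214,272). The right one at (260,262), with a bright cap at (256,272), is the 80 mm vial. The case is grey with black saddles and its lid is open away from the robot.

Run:
```python
from h import *
import pickle
from scipy.optimize import least_squares
a,b=pickle.load(open('f0.pkl','rb'))
A=lambda x,y:np.array([195+x/4,225+y/4]); C=lambda x,y:np.array([330+(x-400)/4,175+y/4])
S=lambda x,y:np.array([235+x/4,185+y/4]); D=lambda x,y:np.array([305+(x-400)/4,225+y/4])
def fit(obs,x0):
    def P(p,q): c,s=np.cos(p[2]),np.sin(p[2]); return [p[0]+c*q[0]-s*q[1],p[1]+s*q[0]+c*q[1],q[2]]
    r=least_squares(lambda p:np.ravel([proj(f,P(p,q))-uv for f,q,uv in obs]),x0,loss='soft_l1')
    print(np.round(r.x,4),np.round(r.fun.reshape(-1,2),1).tolist());return r.x
rk=fit([(a,(-.065,-.075,.01),A(285,302)),(a,(.065,-.075,.01),A(340,97)),(a,(.065,.075,.01),A(110,50)),(a,(-.065,.075,.01),A(57,245)),(b,(-.065,-.075,.01),S(107,270)),(b,(.065,-.075,.01),S(260,240))],[.5,.15,0])
h=.034
cs=fit([(a,(-.048,.075,h),C(447,355)),(a,(-.048,-.075,h),C(690,392)),(a,(.048,.075,h),C(475,208)),(a,(.048,-.075,h),C(706,245)),
 (b,(-.048,.075,h),D(448,163)),(b,(-.048,-.075,h),D(545,290)),(b,(-.048,-.075,0),D(545,315))],[.5,-.1,0])
# lid tab tip & free edge
print('tab', two(a,C(627,30),b,D(728,55)))
print('freeedge L', two(a,C(497,58),b,D(640,45)),'R',two(a,C(740,98),b,D(768,155)))
# tube ends
print('tube bottom top-edge/ cap', onz(a,A(75,190),.14), onz(a,A(137,60),.08))
c,s=np.cos(rk[2]),np.sin(rk[2])
for sy in(.045,-.045):
  # V: tube axis above cradle line by d
  for L,uvs in ((.12,0),):
    pass
  q=np.array([.049,sy,.060]);print('stop',rk[0]+c*q[0]-s*q[1],rk[1]+s*q[0]+c*q[1])
for y in (240,258,272,287,297,310): pass
print('dropper',onz(a,(300,214),.05),'dishlid',onz(a,(308,313),.007),'dishes',onz(a,(312,173),.045))
```

```text
[ 0.5128  0.1488 -0.2617] [[1.3, -0.7], [-0.1, 0.4], [0.0, -0.7], [-0.1, 0.1], [-0.6, 0.1], [-1.1, -0.8]]
[ 0.5422 -0.1764 -0.1968] [[0.3, -0.0], [0.0, 0.2], [-0.9, -0.7], [0.9, -0.6], [-0.4, 0.5], [-0.1, -1.1], [-0.7, 1.8]]
tab (array([ 0.68357633, -0.20412071,  0.12460765]), np.float64(0.0017893272050349437))
freeedge L (array([ 0.67582087, -0.12651969,  0.09569536]), np.float64(0.007621643029723407)) R (array([ 0.65176453, -0.27618516,  0.09044659]), np.float64(0.003358886736189981))
tube bottom top-edge/ cap [0.47983465 0.20293587 0.14      ] [0.56893    0.17649886 0.08      ]
stop 0.571795065315963 0.17955029494326302
stop 0.5485138628497656 0.09261361907094823
dropper [0.63571718 0.0053564  0.05      ] dishlid [ 0.39488565 -0.00553847  0.007     ] dishes [ 0.74376779 -0.0280174   0.045     ]
```

>>> jog_arm([
  [[0.03,-0.022,0.01,0,0,0,-1],[0.06,-0.044,0.02,0,0,0,-1],[0.09,-0.066,0.03,0,0,0,-1],[0.12,-0.088,0.04,0,0,0,-1],[0.15,-0.11,0.04,0,0,0,-1]],
])

```text
t: 0.52
ee_pos: [0.2954, 0.3942, 0.2874]
tool_rot: [0.001, 0.138, 0.99, 0.001]
contact_force: [0.1, 0.3, 0.1]
finger_gap: 1.001
grip_force: 0.0
```

>>> jog_arm([
  [[0.03,-0.022,0,0.016,0.06,0,-1],[0.06,-0.044,0,0.032,0.12,0,-1],[0.09,-0.066,0,0.048,0.18,0,-1],[0.12,-0.088,0,0.064,0.24,0,-1],[0.15,-0.11,0,0.08,0.3,0,-1]],
])

```text
t: 0.93
ee_pos: [0.4451, 0.2834, 0.2859]
tool_rot: [-0.155, 0.137, 0.978, 0.02]
contact_force: [1.1, 1.1, -0.1]
finger_gap: 0.999
grip_force: 0.0
```

>>> jog_arm([
  [[0.033,-0.023,-0.01,0.016,0.06,0.004,-0.6],[0.066,-0.046,-0.02,0.032,0.12,0.008,-0.3],[0.1,-0.069,-0.04,0.048,0.18,0.012,-0.3],[0.13,-0.092,-0.055,0.064,0.24,0.016,-0.3],[0.163,-0.115,-0.07,0.08,0.29,0.016,-0.3]],
])

```text
t: 1.35
ee_pos: [0.6046, 0.1705, 0.2157]
tool_rot: [-0.301, 0.124, 0.945, 0.037]
contact_force: [0.9, 1.0, -0.5]
finger_gap: 0.689
grip_force: 0.0
```

Run:
```python
from h import *
import pickle
s=observe();print(s['t'],s['ee_pos'],s['tool_rot'],s['finger_gap'],np.round(s['joints'],2))
w=frame('wrist');t=frame('top');pickle.dump((w,t),open('f1.pkl','wb'))
rk=[.5128,.1488,-.2617];Rz=R.from_euler('z',rk[2])
im=w['img'][:,:,::-1].copy()
for off,col in((0,(0,0,255)),(.018,(0,255,0))):
  for l in(0,.06,.12):
    q=np.array([.049-.8192*l+.5736*off,.045,.060+.5736*l+.8192*off]);p=Rz.apply(q)+[rk[0],rk[1],0]
    u=proj(w,p);print(off,l,p.round(4),u.round(1));cv2.circle(im,tuple(int(v) for v in u),4,col,-1)
cv2.imwrite('pics/w1.png',im)
```

```text
1.35 [0.60460908 0.17048394 0.2156818 ] [-0.30063563  0.12414611  0.94490553  0.03687143] 0.6891822404944253 [ 0.07  0.92  0.71  0.21  2.09 -1.19]
0 0 [0.5718 0.1796 0.06  ] [324.9 296. ]
0 0.06 [0.5243 0.1923 0.0944] [324.8 224.7]
0 0.12 [0.4768 0.205  0.1288] [324.8 144.2]
0.018 0 [0.5817 0.1769 0.0747] [324.8 306.7]
0.018 0.06 [0.5343 0.1896 0.1092] [324.8 231.9]
0.018 0.12 [0.4868 0.2024 0.1436] [324.7 146.7]
```

View pics/w1.png

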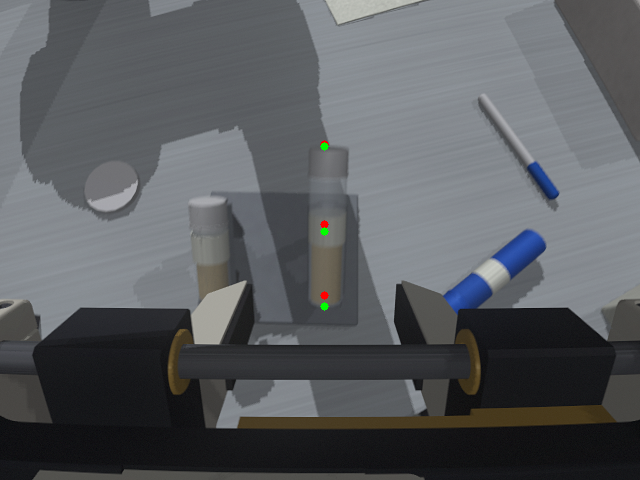

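Wrist view: the long tube is centred at u≈327 (cap end v≈147, bottom v≈305) between the fingers, with the vial at (210,240). The lateral fit is good to about 1 mm. Next I check its height in the side view.

Run:
```python
from h import *
import pickle
a,b=pickle.load(open('f0.pkl','rb'));w,t=pickle.load(open('f1.pkl','rb'))
print(w['mtx'][0][0])
Rz=R.from_euler('z',-.2617);o=np.array([.5128,.1488,0])
big=cv2.resize(b['img'][185:240,240:300],None,fx=10,fy=10,interpolation=cv2.INTER_CUBIC)[:,:,::-1].copy()
for off,col in((0,(0,0,255)),(.018,(0,255,0))):
  L=[]
  for l in(0,.06,.12):
    for e in (-.014,0,.014):
      q=np.array([.049-.8192*l+.5736*(off+e),.045,.060+.5736*l+.8192*(off+e)]);u=proj(b,Rz.apply(q)+o)
      cv2.circle(big,tuple(int(v) for v in (u-[240,185]+.5)*10),5,col,-1)
cv2.imwrite('pics/s2.png',big)
```

```text
394.88371598267304
```

View pics/s2.png

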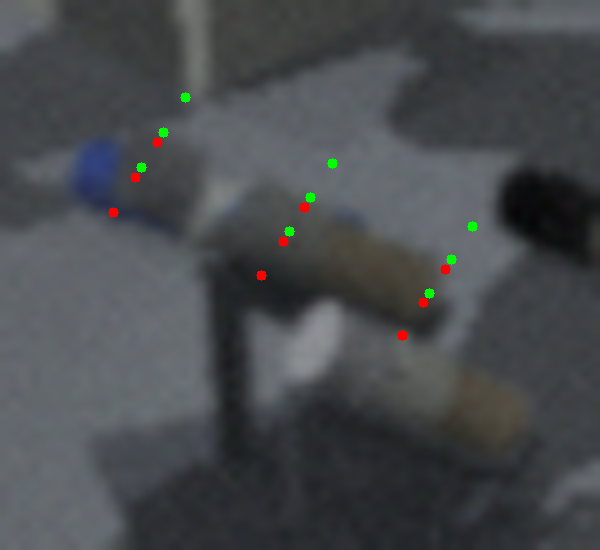

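The red marks (axis starting at x=49, z=60) fit the tube, so its middle is at about (0.524, 0.193, 0.094). Descending along the slope normal.

>>> jog_arm([
  [[-0.012,0.004,-0.018,0,0,0,-0.3],[-0.024,0.0075,-0.036,0,0,0,-0.3],[-0.036,0.011,-0.055,0,0,0,-0.3],[-0.045,0.0135,-0.068,0,0,0,-0.3],[-0.045,0.0135,-0.068,0,0,0,-0.3]],
])

```text
t: 1.87
ee_pos: [0.5557, 0.1865, 0.1473]
tool_rot: [-0.301, 0.124, 0.945, 0.036]
contact_force: [-0.9, -0.0, -0.5]
finger_gap: 0.649
grip_force: 0.0
```

Run:
```python
from h import *
s=observe();T=R.from_quat(np.roll(s['tool_rot'],-1)).as_matrix();print(s['ee_pos'],T.round(3).tolist())
Rz=R.from_euler('z',-.2617).as_matrix()
n=Rz@[.5736,0,.8192];y=Rz@[0,1,0];u=Rz@[-.8192,0,.5736];print(n,y,u)
W=np.c_[np.cross(y,-n),y,-n];print('rot',R.from_matrix(W@T.T).as_rotvec())
g=np.array([.5243,.1923,.0944])+.005*n+.001*y;print('to go',g-s['ee_pos'])
```

```text
[0.55574891 0.18654842 0.14729574] [[-0.788, 0.255, -0.561], [0.212, 0.967, 0.142], [0.578, -0.007, -0.816]]
[ 0.55406981 -0.14840354  0.8192    ] [0.25872304 0.96595154 0.        ] [-0.79130751  0.21194592  0.5736    ]
rot [ 0.00523431 -0.00735564 -0.00372498]
to go [-0.02841984  0.00597551 -0.04879974]
```

>>> jog_arm([
  [[-0.01,0.002,-0.016,0.005,-0.007,-0.004,-0.3],[-0.02,0.004,-0.034,0.005,-0.007,-0.004,-0.3],[-0.028,0.006,-0.049,0.005,-0.007,-0.004,-0.3],[-0.028,0.006,-0.049,0.005,-0.007,-0.004,-0.3],[-0.028,0.006,-0.049,0.005,-0.007,-0.004,-0.3]],
])

```text
t: 2.28
ee_pos: [0.5309, 0.1919, 0.1012]
tool_rot: [-0.295, 0.125, 0.946, 0.04]
contact_force: [0.7, 0.4, 0.8]
finger_gap: 0.647
grip_force: 0.0
```

Run:
```python
from h import *
s=observe();print(s['ee_pos'],s['contact_force'], np.array([.5243,.1923,.0944])+.005*np.array([.554,-.148,.819])+[.0003,.001,0]-s['ee_pos'])
```

```text
[0.53093765 0.19190341 0.10117131] [0.69787761 0.39925104 0.83813226] [-0.00356765  0.00065659 -0.00267631]
```

>>> jog_arm([
  [[-0.003,0.001,-0.003,0,0,0,-0.3],[-0.003,0.001,-0.003,0,0,0,0.2],[-0.003,0.001,-0.003,0,0,0,0.6],[-0.003,0.001,-0.003,0,0,0,0.6],[-0.003,0.001,-0.003,0,0,0,0.6]],
], newtons=15)

```text
t: 2.7
ee_pos: [0.5281, 0.1926, 0.0976]
tool_rot: [-0.295, 0.125, 0.946, 0.04]
contact_force: [-0.2, 0.6, -0.2]
finger_gap: 0.409
grip_force: 0.0
```

>>> jog_arm([
  [[0,0,0,0,0,0,0.8],[0,0,0,0,0,0,0.8],[0,0,0,0,0,0,0.8],[0,0,0,0,0,0,0.8],[0,0,0,0,0,0,0.8]],
], newtons=15)

```text
t: 3.12
ee_pos: [0.5281, 0.1932, 0.0974]
tool_rot: [-0.295, 0.125, 0.946, 0.041]
contact_force: [2.6, 4.8, 1.3]
finger_gap: 0.321
grip_force: 15.0
```

>>> jog_arm([
  [[0.006,-0.0015,0.008,0,0,0,0.8],[0.017,-0.0045,0.025,0,0,0,0.8],[0.033,-0.009,0.049,0,0,0,0.8],[0.05,-0.0135,0.074,0,0,0,0.8],[0.066,-0.018,0.098,0,0,0,0.8]],
], newtons=20)

```text
t: 3.53
ee_pos: [0.5938, 0.1739, 0.1961]
tool_rot: [-0.296, 0.125, 0.946, 0.039]
contact_force: [0.7, 0.6, -1.2]
finger_gap: 0.296
grip_force: 19.9
```

Run:
```python
from h import *
import pickle
w=frame('wrist','w2.png');pickle.dump(w,open('f2.pkl','wb'))
s=observe();print(s['t'],s['ee_pos'],s['tool_rot'],s['finger_gap'],s['grip_force'],np.round(s['joints'],2),s['contact_force'])
T=R.from_quat(np.roll(s['tool_rot'],-1));p=np.array(s['ee_pos'])
# target: tool z tilted 12deg toward case +x, tool y = +case x or -case x
cy=-.1968;ex=np.array([np.cos(cy),np.sin(cy),0]);ey=np.array([-np.sin(cy),np.cos(cy),0]);a=np.radians(12)
z=np.array([0,0,-1])*np.cos(a)+ex*np.sin(a)
for sg in(1,-1):
  y=sg*(ex*np.cos(a)+np.array([0,0,1])*np.sin(a));W=np.c_[np.cross(y,z),y,z]
  print(sg,R.from_matrix(W@T.as_matrix().T).as_rotvec(), W[:,0])
for l in(-.06,0,.06): print(proj(w,p+T.apply([l,0,.005])).round(1))
```

```text
3.5833 [0.59717882 0.17279044 0.20071729] [-0.29195592  0.12572437  0.9472805   0.04018424] 0.3013629693325004 19.948577284812927 [ 0.07  0.9   0.79  0.21  2.01 -1.2 ] [-1.3189624  -1.01186512  2.9805228 ]
1 [-0.44388949 -0.53605438 -1.51195015] [1.95532106e-01 9.80697301e-01 6.93889390e-18]
-1 [ 0.15677597 -0.69368493  1.63997482] [-1.95532106e-01 -9.80697301e-01 -6.93889390e-18]
[322.9 442. ]
[322.7 327. ]
[322.4 178.8]
```

View pics/w2.png

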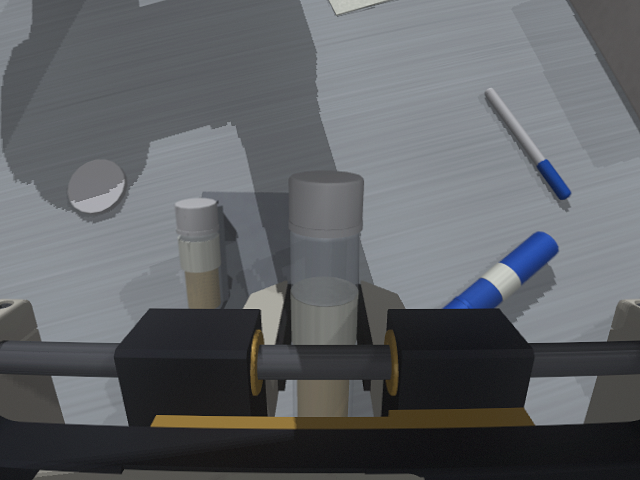

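The tube is held straight and centred, with its cap end at (326,180) as predicted. The vial is untouched at (198,250). Now swinging to the case while levelling the tube.

>>> jog_arm([
  [[-0.004,-0.024,0.01,-0.03,-0.036,-0.101,0.8],[-0.008,-0.048,0.02,-0.059,-0.072,-0.202,0.8],[-0.012,-0.07,0.03,-0.089,-0.107,-0.302,0.8],[-0.016,-0.094,0.04,-0.118,-0.143,-0.403,0.8],[-0.02,-0.118,0.05,-0.148,-0.179,-0.504,0.8]],
])

```text
t: 4.0
ee_pos: [0.5728, 0.0549, 0.245]
tool_rot: [-0.181, 0.376, 0.907, 0.053]
contact_force: [1.3, -0.4, -0.7]
finger_gap: 0.297
grip_force: 19.9
```

>>> jog_arm([
  [[-0.004,-0.024,0,-0.03,-0.036,-0.101,0.8],[-0.008,-0.048,0,-0.059,-0.072,-0.202,0.8],[-0.012,-0.07,0,-0.089,-0.107,-0.302,0.8],[-0.016,-0.094,0,-0.118,-0.143,-0.403,0.8],[-0.02,-0.118,0,-0.148,-0.179,-0.504,0.8]],
])

```text
t: 4.42
ee_pos: [0.5525, -0.063, 0.2449]
tool_rot: [-0.053, 0.596, 0.799, 0.063]
contact_force: [-0.2, 0.0, -0.7]
finger_gap: 0.298
grip_force: 19.9
```

>>> jog_arm([
  [[-0.004,-0.024,0,-0.03,-0.036,-0.101,0.8],[-0.008,-0.048,0,-0.059,-0.072,-0.202,0.8],[-0.012,-0.07,-0.01,-0.089,-0.107,-0.302,0.8],[-0.016,-0.094,-0.02,-0.118,-0.143,-0.403,0.8],[-0.02,-0.113,-0.03,-0.148,-0.179,-0.504,0.8]],
])

```text
t: 4.83
ee_pos: [0.5324, -0.1762, 0.2148]
tool_rot: [0.08, 0.77, 0.629, 0.068]
contact_force: [-0.5, -0.2, -1.2]
finger_gap: 0.299
grip_force: 19.9
```

>>> jog_arm([
  [[0,0,0,0,0,0,0.8],[0,0,0,0,0,0,0.8],[0,0,0,0,0,0,0.8],[0,0,0,0,0,0,0.8],[0,0,0,0,0,0,0.8]],
])

```text
t: 5.25
ee_pos: [0.5343, -0.1738, 0.2157]
tool_rot: [0.078, 0.768, 0.632, 0.069]
contact_force: [0.2, -0.1, -0.7]
finger_gap: 0.298
grip_force: 19.9
```

```bash
cat > tgt.py <<'E'
from h import *
cy=-.1968;ex=np.array([np.cos(cy),np.sin(cy),0]);ey=np.array([-np.sin(cy),np.cos(cy),0])
def togo(p,a,sg=1,along='x'):
  s=observe();T=R.from_quat(np.roll(s['tool_rot'],-1)).as_matrix()
  z=np.array([0,0,-1])*np.cos(a)+ex*np.sin(a)
  y=sg*(ex*np.cos(a)+np.array([0,0,1])*np.sin(a)) if along=='x' else sg*ey
  W=np.c_[np.cross(y,z),y,z]
  print('t',s['t'],'pos',np.round(s['ee_pos'],4),'j',np.round(s['joints'],2),'gap',round(s['finger_gap'],3),'F',np.round(s['contact_force'],1))
  print('go',np.round(p-np.array(s['ee_pos']),4),'rot',np.round(R.from_matrix(W@T.T).as_rotvec(),4))
E
python3 - <<'E'
from tgt import *
togo(np.array([.5412,-.1762,.0349]),np.radians(12))
w=frame('wrist','w3.png');t=frame('top');import pickle;pickle.dump((w,t),open('f3.pkl','wb'))
E
```

```text
t 5.25 pos [ 0.5343 -0.1738  0.2157] j [-0.49  0.33  1.65  0.08  0.97 -0.33] gap 0.298 F [ 0.2 -0.1 -0.7]
go [ 0.0069 -0.0024 -0.1808] rot [-0.0066  0.0007 -0.0042]
```

View pics/w3.png

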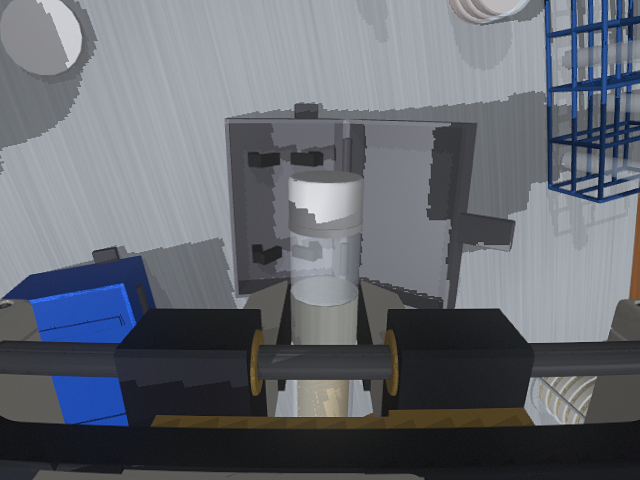

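Wrist view: the tube hangs over the tray, with the tray corner at (228,120), the +y saddle pieces at (263,158) and (307,158), and the −y saddle piece at (266,253). I'll check these against the case fit.

Run:
```python
from tgt import *
import pickle
w,t=pickle.load(open('f3.pkl','rb'));o=np.array([.5422,-.1764,0])
P=lambda x,y,z:o+ex*x+ey*y+[0,0,z]
print('corner -x+y',proj(w,P(-.048,.075,.034)),'corner+x+y',proj(w,P(.048,.075,.034)),'c -x-y',proj(w,P(-.048,-.075,.034)))
for y in(.042,-.042):
  for z in (.01,.03): print('saddle',y,z,proj(w,P(0,y,z)),proj(w,P(-.03,y,z)))
print('corner ray',onz(w,(228,120),.034)-P(-.048,.075,.034))
h=P(.048,0,.034)
for th in(2.28,2.33,2.38):
  for r in(.096,.134):
    print(th,r,proj(w,h+ex*(-np.cos(th)*r+.007*np.sin(th))+[0,0,np.sin(th)*r+.007*np.cos(th)]), proj(t,h+ex*(-np.cos(th)*r+.007*np.sin(th))+[0,0,np.sin(th)*r+.007*np.cos(th)]))
```

```text
corner -x+y [223.12156184 121.28195082] corner+x+y [345.14331774 120.41247498] c -x-y [235.66559115 299.08408497]
saddle 0.042 0.01 [283.52747904 159.23111941] [248.33536106 160.16296792]
saddle 0.042 0.03 [286.25717534 162.24076296] [249.02480788 163.27663918]
saddle -0.042 0.01 [286.02408381 250.59460567] [253.29858479 252.84994092]
saddle -0.042 0.03 [288.70608387 258.31665341] [254.23744192 260.81945718]
corner ray [ 3.80575677e-03  1.65075878e-04 -2.77555756e-17]
2.28 0.096 [455.82683579 228.66293687] [384.16963909 196.90137028]
2.28 0.134 [509.66579002 238.6662088 ] [386.85618716 183.32686818]
2.33 0.096 [457.44121329 227.06875102] [384.19426377 196.03774757]
2.33 0.134 [511.19030475 236.12586813] [386.88857056 182.11174468]
2.38 0.096 [458.69063076 225.47008667] [384.20180795 195.26926167]
2.38 0.134 [512.15525046 233.60833011] [386.89654205 181.03437445]
```

>>> jog_arm([
  [[0.004,-0.002,-0.025,-0.007,0,-0.004,0.8],[0.0075,-0.0025,-0.055,-0.007,0,-0.004,0.8],[0.0075,-0.0025,-0.085,-0.007,0,-0.004,0.8],[0.0075,-0.0025,-0.115,-0.007,0,-0.004,0.8],[0.0075,-0.0025,-0.145,-0.007,0,-0.004,0.8]],
])

```text
t: 5.77
ee_pos: [0.5416, -0.1766, 0.0692]
tool_rot: [0.081, 0.769, 0.63, 0.066]
contact_force: [1.4, 0.4, -1.1]
finger_gap: 0.303
grip_force: 19.9
```

>>> jog_arm([
  [[0,0,-0.01,0,0,0,0.8],[0,0,-0.018,0,0,0,0.8],[0,0,-0.025,0,0,0,0.8],[0,0,-0.03,0,0,0,0.8],[0,0,-0.03,0,0,0,0.8]],
])

```text
t: 6.18
ee_pos: [0.5416, -0.177, 0.0405]
tool_rot: [0.081, 0.769, 0.63, 0.066]
contact_force: [0.3, -0.1, -0.6]
finger_gap: 0.298
grip_force: 19.9
```

Run:
```python
from tgt import *
togo(np.array([.5412,-.1762,.0349]),np.radians(12))
```

```text
t 6.1833 pos [ 0.5416 -0.177   0.0405] j [-0.48  0.59  1.81  0.11  0.54 -0.37] gap 0.298 F [ 0.3 -0.1 -0.6]
go [-0.0004  0.0008 -0.0056] rot [0.0006 0.0011 0.0017]
```

>>> jog_arm([
  [[0,0,-0.002,0,0,0,0.8],[0,0.0005,-0.004,0,0,0,0.8],[0,0.0005,-0.0055,0,0,0,0.8],[0,0.0005,-0.0055,0,0,0,0.8],[0,0.0005,-0.0055,0,0,0,0.8]],
])

```text
t: 6.6
ee_pos: [0.5414, -0.177, 0.0372]
tool_rot: [0.082, 0.769, 0.63, 0.067]
contact_force: [-9.3, -0.8, 13.6]
finger_gap: 0.298
grip_force: 20.0
```

The tube is touching the far face of the V, so I nudge 2.5 mm towards −x before releasing.

>>> jog_arm([
  [[-0.001,0,0,0,0,0,0.8],[-0.002,0.0005,0,0,0,0,0.8],[-0.0025,0.0005,0,0,0,0,0.8],[-0.0025,0.0005,0,0,0,0,0.8],[-0.0025,0.0005,0,0,0,0,0.8]],
])

```text
t: 7.02
ee_pos: [0.5406, -0.1767, 0.0367]
tool_rot: [0.084, 0.769, 0.63, 0.067]
contact_force: [1.7, -1.0, 9.2]
finger_gap: 0.298
grip_force: 19.9
```

>>> jog_arm([
  [[0,0,0,0,0,0,0.32],[0,0,0,0,0,0,0.25],[0,0,0,0,0,0,0.15],[0,0,0,0,0,0,0.15],[0,0,0,0,0,0,0.15]],
])

```text
t: 7.43
ee_pos: [0.5383, -0.1756, 0.0344]
tool_rot: [0.081, 0.77, 0.63, 0.066]
contact_force: [0.2, 0.7, 0.5]
finger_gap: 0.42
grip_force: 0.0
```

>>> jog_arm([
  [[-0.001,0,0.006,0,0,0,0.15],[-0.004,0.001,0.02,0,0,0,0.15],[-0.01,0.002,0.05,0,0,0,0.15],[-0.017,0.0035,0.085,0,0,0,0.15],[-0.025,0.005,0.12,0,0,0,0.15]],
])

```text
t: 7.85
ee_pos: [0.5128, -0.1705, 0.1557]
tool_rot: [0.08, 0.77, 0.63, 0.066]
contact_force: [0.9, -0.3, 0.4]
finger_gap: 0.423
grip_force: 0.0
```

>>> jog_arm([
  [[-0.004,0,0.02,0,0,0,0.15],[-0.01,0.001,0.05,0,0,0,0.15],[-0.01,0.001,0.08,0,0,0,0.15],[-0.01,0.001,0.08,0,0,0,0.15],[-0.01,0.001,0.08,0,0,0,0.15]],
])

```text
t: 8.27
ee_pos: [0.5042, -0.1702, 0.2369]
tool_rot: [0.083, 0.769, 0.63, 0.067]
contact_force: [0.5, 0.3, -0.6]
finger_gap: 0.427
grip_force: 0.0
```

Run:
```python
from tgt import *
import pickle
h=np.array([.5422,-.1764,.034])+.048*ex
def lid(r,d,th): return h+ex*(-np.cos(th)*r+d*np.sin(th))+[0,0,np.sin(th)*r+d*np.cos(th)]
print(lid(.125,.007,2.33),lid(.118,.007,2.33))
togo(lid(.125,.007,2.33)+[0,0,.1],0,1,'y')
togo(lid(.125,.007,2.33)+[0,0,.1],0,-1,'y')
w=frame('wrist');s=frame('side');pickle.dump((w,s),open('f4.pkl','wb'))
z=np.zeros((480,700,3),np.uint8);z[:,:460]=w['img'][:,150:610]
z[:320,460:]=cv2.resize(s['img'][220:300,320:380],None,fx=4,fy=4,interpolation=cv2.INTER_CUBIC)
cv2.imwrite('pics/w4.png',z[:,:,::-1])
```

```text
[ 0.67863529 -0.20360256  0.11985464] [ 0.67390989 -0.20266041  0.11477695]
t 8.2667 pos [ 0.5042 -0.1702  0.2369] j [-0.51  0.25  1.7   0.08  0.99 -0.34] gap 0.427 F [ 0.5  0.3 -0.6]
go [ 0.1744 -0.0334 -0.017 ] rot [-0.1304  0.1987  1.5661]
t 8.2667 pos [ 0.5042 -0.1702  0.2369] j [-0.51  0.25  1.7   0.08  0.99 -0.34] gap 0.427 F [ 0.5  0.3 -0.6]
go [ 0.1744 -0.0334 -0.017 ] rot [ 0.1986  0.1303 -1.5624]
```

View pics/w4.png

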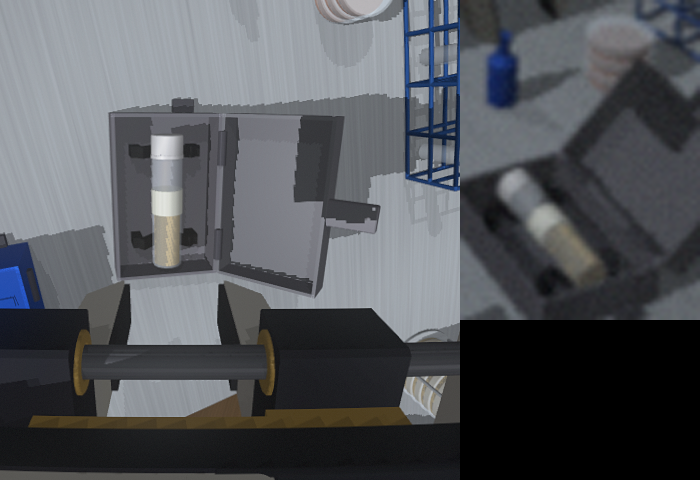

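The tube lies in both saddles at crop (167,200), with its cap toward +y. The lid tab runs from (475,211) to (528,218) in wrist pixels. Turning the tool to close along the hinge and moving over the tab.

>>> jog_arm([
  [[0.01,-0.002,0.005,0.015,0.01,-0.119,0],[0.02,-0.004,0.01,0.03,0.02,-0.238,0],[0.03,-0.006,0.01,0.045,0.03,-0.357,0],[0.04,-0.008,0.01,0.06,0.04,-0.476,0],[0.05,-0.01,0.01,0.075,0.05,-0.595,0]],
])

```text
t: 8.78
ee_pos: [0.5535, -0.1795, 0.2428]
tool_rot: [0.051, 0.925, 0.373, 0.042]
contact_force: [-0.4, -0.9, 0.0]
finger_gap: 0.498
grip_force: 0.0
```

>>> jog_arm([
  [[0.015,-0.003,0,0.015,0.01,-0.119,0],[0.03,-0.006,0,0.03,0.02,-0.238,0],[0.045,-0.009,0,0.045,0.03,-0.357,0],[0.06,-0.011,0,0.06,0.04,-0.476,0],[0.07,-0.013,0,0.075,0.05,-0.595,0]],
])

```text
t: 9.2
ee_pos: [0.6242, -0.1925, 0.2421]
tool_rot: [0.019, 0.996, 0.085, 0.016]
contact_force: [0.4, -0.3, -0.3]
finger_gap: 0.498
grip_force: 0.0
```

>>> jog_arm([
  [[0.015,-0.003,-0.005,0.016,0.01,-0.119,0],[0.03,-0.006,-0.01,0.032,0.02,-0.238,0],[0.045,-0.009,-0.015,0.048,0.03,-0.372,0],[0.054,-0.01,-0.02,0.048,0.03,-0.372,0],[0.054,-0.01,-0.02,0.048,0.03,-0.372,0]],
])

```text
t: 9.62
ee_pos: [0.6779, -0.2027, 0.22]
tool_rot: [-0.003, 0.995, -0.098, -0.002]
contact_force: [-0.3, -0.0, -0.2]
finger_gap: 0.499
grip_force: 0.0
```

```bash
cat >> tgt.py <<'E'
h=np.array([.5422,-.1764,.034])+.048*ex
def lid(r,d,th): return h+ex*(-np.cos(th)*r+d*np.sin(th))+[0,0,np.sin(th)*r+d*np.cos(th)]
E
python3 - <<'E'
from tgt import *
import pickle
w,s=pickle.load(open('f4.pkl','rb'))
for th in(2.28,2.33,2.38): print(th,[proj(w,lid(r,.007,th)).round(1) for r in(.096,.134)])
o=np.array([.5422,-.1764,.034]);print('corners',[proj(w,o+ex*x+ey*y).round(1) for x,y in((-.048,.075),(.048,.075),(-.048,-.075))])
togo(lid(.125,.007,2.33),0,-1,'y')
w=frame('wrist','w5.png');pickle.dump(w,open('f5.pkl','wb'))
for r in(.096,.134): print([proj(w,lid(r,.007,2.33)+ey*y).round(1) for y in(-.011,.011)])
E
```

```text
2.28 [array([475.4, 213.5]), array([525.8, 221.7])]
2.33 [array([476.6, 212.2]), array([526.8, 219.6])]
2.38 [array([477.5, 210.8]), array([527.4, 217.5])]
corners [array([259.5, 115.2]), array([371. , 114.3]), array([267.6, 282. ])]
t 9.6167 pos [ 0.6779 -0.2027  0.22  ] j [-0.4   0.72  0.96  0.    1.47  1.37] gap 0.499 F [-0.3 -0.  -0.2]
go [ 0.0007 -0.0009 -0.1002] rot [-0.0067 -0.0037 -0.0001]
[array([341.6, 256.8]), array([310.6, 256.7])]
[array([343.9, 234.2]), array([308.5, 234.2])]
```

View pics/w5.png

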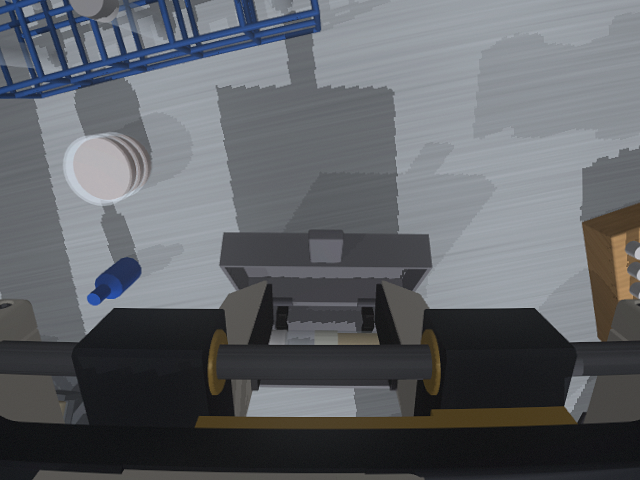

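The tab is at (326,245), centred as predicted. Descending and gripping it.

>>> jog_arm([
  [[0.001,-0.001,-0.025,-0.006,-0.004,0,0],[0.001,-0.001,-0.05,-0.006,-0.004,0,0],[0.001,-0.001,-0.07,-0.006,-0.004,0,0],[0.001,-0.001,-0.09,-0.006,-0.004,0,0],[0.001,-0.001,-0.1,-0.006,-0.004,0,0]],
])

```text
t: 10.08
ee_pos: [0.6766, -0.203, 0.1216]
tool_rot: [-0.0, 0.995, -0.097, 0.0]
contact_force: [0.3, 0.8, -0.4]
finger_gap: 0.496
grip_force: 0.0
```

>>> jog_arm([
  [[0,0,0,0,0,0,0.4],[0,0,0,0,0,0,0.7],[0,0,0,0,0,0,0.7],[0,0,0,0,0,0,0.7],[0,0,0,0,0,0,0.7]],
], newtons=15)

```text
t: 10.5
ee_pos: [0.6796, -0.2036, 0.1265]
tool_rot: [0.001, 0.995, -0.098, 0.005]
contact_force: [1.8, 1.2, 1.4]
finger_gap: 0.237
grip_force: 15.0
```

Run:
```python
from tgt import *
togo(lid(.125,.007,2.33),0,-1,'y')
p0=lid(.125,.007,2.33)
# arc, constant-orientation waypoints
last=p0
for i,th in enumerate(np.arange(2.33,-.01,-.2)):
  q=lid(.125,.007,max(th,0));print(round(th,2),(q-p0).round(4),q.round(4))
```

```text
t 10.5 pos [ 0.6796 -0.2036  0.1265] j [-0.4   0.78  1.1   0.    1.26  1.37] gap 0.237 F [1.8 1.2 1.4]
go [-0.0009  0.     -0.0066] rot [ 0.0023  0.0089 -0.0006]
2.33 [0. 0. 0.] [ 0.6786 -0.2036  0.1199]
2.13 [-0.0185  0.0037  0.0164] [ 0.6601 -0.1999  0.1362]
1.93 [-0.0398  0.0079  0.0287] [ 0.6388 -0.1957  0.1486]
1.73 [-0.0631  0.0126  0.0365] [ 0.6155 -0.191   0.1563]
1.53 [-0.0875  0.0174  0.0393] [ 0.5911 -0.1862  0.1592]
1.33 [-0.1119  0.0223  0.0372] [ 0.5667 -0.1813  0.1571]
1.13 [-0.1355  0.027   0.0302] [ 0.5432 -0.1766  0.15  ]
0.93 [-0.1571  0.0313  0.0185] [ 0.5215 -0.1723  0.1384]
0.73 [-0.1761  0.0351  0.0027] [ 0.5025 -0.1685  0.1226]
0.53 [-0.1917  0.0382 -0.0166] [ 0.487  -0.1654  0.1032]
0.33 [-0.2031  0.0405 -0.0387] [ 0.4755 -0.1631  0.0811]
0.13 [-0.21    0.0419 -0.0627] [ 0.4686 -0.1617  0.0571]
```

Tab gripped (gap 21.8 mm). Swinging along the arc.

>>> jog_arm([
  [[-0.009,0.002,0.0085,0,0,0,0.7],[-0.0185,0.0035,0.0165,0,0,0,0.7],[-0.029,0.0055,0.023,0,0,0,0.7],[-0.04,0.008,0.0285,0,0,0,0.7],[-0.0515,0.01,0.033,0,0,0,0.7]],
])

```text
t: 10.92
ee_pos: [0.628, -0.193, 0.1592]
tool_rot: [0.0, 0.995, -0.098, 0.005]
contact_force: [2.4, 3.9, -1.4]
finger_gap: 0.24
grip_force: 15.0
```

Run:
```python
from tgt import *
togo(lid(.125,.007,1.83),0,-1,'y')
s=observe();print(s['grip_force'],s['moment'])
p0=lid(.125,.007,1.83)
for th in np.arange(1.73,-.01,-.1):
  q=lid(.125,.007,max(th,0));print(round(th,2),(q-p0).round(4))
```

```text
t 10.9167 pos [ 0.628  -0.193   0.1592] j [-0.42  0.65  1.25  0.    1.23  1.35] gap 0.24 F [ 2.4  3.9 -1.4]
go [-0.0006 -0.0004 -0.0061] rot [ 0.0016  0.0095 -0.0009]
14.998363852500916 [ 0.66954322 -0.44421802 -0.04976649]
1.73 [-0.0118  0.0024  0.0033]
1.63 [-0.0239  0.0048  0.0053]
1.53 [-0.0362  0.0072  0.0062]
1.43 [-0.0485  0.0097  0.0057]
1.33 [-0.0606  0.0121  0.004 ]
1.23 [-0.0726  0.0145  0.0011]
1.13 [-0.0842  0.0168 -0.003 ]
1.03 [-0.0953  0.019  -0.0083]
0.93 [-0.1058  0.0211 -0.0146]
0.83 [-0.1157  0.0231 -0.0221]
0.73 [-0.1248  0.0249 -0.0305]
0.63 [-0.1331  0.0265 -0.0397]
0.53 [-0.1404  0.028  -0.0498]
0.43 [-0.1466  0.0292 -0.0606]
0.33 [-0.1518  0.0303 -0.0719]
0.23 [-0.1558  0.0311 -0.0837]
0.13 [-0.1587  0.0316 -0.0959]
0.03 [-0.1604  0.032  -0.1083]
```

>>> jog_arm([
  [[-0.012,0.0025,0,0,0,0,0.7],[-0.024,0.005,-0.001,0,0,0,0.7],[-0.036,0.007,-0.001,0,0,0,0.7],[-0.0485,0.0095,-0.001,0,0,0,0.7],[-0.061,0.012,-0.003,0,0,0,0.7]],
])

```text
t: 11.33
ee_pos: [0.5687, -0.1809, 0.1591]
tool_rot: [0.001, 0.995, -0.098, 0.008]
contact_force: [2.1, 7.2, 11.1]
finger_gap: 0.239
grip_force: 15.0
```

Run:
```python
from tgt import *
togo(lid(.125,.007,1.33),0,-1,'y')
w=frame('wrist')
t=frame('side')
z=np.zeros((480,740,3),np.uint8);z[:,:420]=w['img'][:,110:530]
z[:320,420:]=cv2.resize(t['img'][210:290,310:390],None,fx=4,fy=4,interpolation=cv2.INTER_CUBIC)
cv2.imwrite('pics/w6.png',z[:,:,::-1])
```

```text
t 11.3333 pos [ 0.5687 -0.1809  0.1591] j [-0.44  0.54  1.46  0.    1.13  1.33] gap 0.239 F [ 2.1  7.2 11.1]
go [-0.002  -0.0004 -0.002 ] rot [ 0.003   0.0157 -0.001 ]
```

View pics/w6.png

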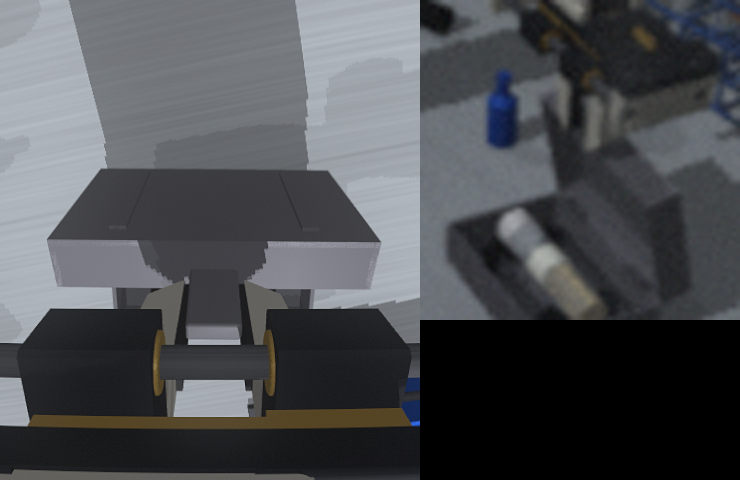

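Wrist view: the lid is now past vertical, with its tab still held between the fingers at crop (213,300). I miscounted: that was the 11th picture viewed, one over the limit of 10, so from here I go by numbers only. Continuing the swing.

>>> jog_arm([
  [[-0.0125,0.0025,-0.004,0,0,0,0.7],[-0.0245,0.005,-0.009,0,0,0,0.7],[-0.036,0.007,-0.014,0,0,0,0.7],[-0.0465,0.009,-0.0205,0,0,0,0.7],[-0.0565,0.011,-0.028,0,0,0,0.7]],
])

```text
t: 11.85
ee_pos: [0.51, -0.1687, 0.1283]
tool_rot: [-0.001, 0.995, -0.098, 0.004]
contact_force: [3.1, 10.1, 1.3]
finger_gap: 0.24
grip_force: 15.0
```

Run:
```python
from tgt import *
togo(lid(.125,.007,.83),0,-1,'y')
```

```text
t 11.85 pos [ 0.51   -0.1687  0.1283] j [-0.46  0.48  1.66  0.01  0.99  1.3 ] gap 0.24 F [ 3.1 10.1  1.3]
go [ 0.0016 -0.0016  0.0026] rot [-0.0003  0.009  -0.0006]
```

>>> jog_arm([
  [[-0.008,0.0025,-0.0075,0,0,0,0.7],[-0.0165,0.0045,-0.0165,0,0,0,0.7],[-0.0235,0.006,-0.0265,0,0,0,0.7],[-0.03,0.0075,-0.0375,0,0,0,0.7],[-0.035,0.0085,-0.049,0,0,0,0.7]],
])

```text
t: 12.27
ee_pos: [0.4745, -0.1612, 0.0783]
tool_rot: [0.0, 0.995, -0.098, 0.003]
contact_force: [0.5, 6.1, 1.4]
finger_gap: 0.236
grip_force: 15.0
```

Run:
```python
from tgt import *
togo(lid(.125,.007,.33),0,-1,'y')
togo(lid(.125,.007,0),0,-1,'y')
```

```text
t 12.2667 pos [ 0.4745 -0.1612  0.0783] j [-0.48  0.5   1.81  0.    0.83  1.28] gap 0.236 F [0.5 6.1 1.4]
go [ 0.0011 -0.0019  0.0028] rot [ 0.0009  0.0068 -0.0005]
t 12.2667 pos [ 0.4745 -0.1612  0.0783] j [-0.48  0.5   1.81  0.    0.83  1.28] gap 0.236 F [0.5 6.1 1.4]
go [-0.0078 -0.0001 -0.0373] rot [ 0.0009  0.0068 -0.0005]
```

>>> jog_arm([
  [[-0.004,0.001,-0.01,0,0,0,0.7],[-0.006,0.001,-0.02,0,0,0,0.7],[-0.0075,0.0015,-0.028,0,0,0,0.7],[-0.008,0.0015,-0.034,0,0,0,0.7],[-0.008,0.0015,-0.036,0,0,0,0.7]],
])

```text
t: 12.68
ee_pos: [0.4657, -0.1594, 0.0413]
tool_rot: [-0.0, 0.995, -0.098, 0.002]
contact_force: [-2.3, 7.5, 2.0]
finger_gap: 0.234
grip_force: 15.0
```

>>> jog_arm([
  [[0,0,-0.001,0,0,0,0.7],[0,0,-0.001,0,0,0,0.3],[0,0,-0.001,0,0,0,0.1],[0,0,-0.001,0,0,0,0.1],[0,0,-0.001,0,0,0,0.1]],
])

```text
t: 13.1
ee_pos: [0.4672, -0.1613, 0.0413]
tool_rot: [0.001, 0.995, -0.098, 0.004]
contact_force: [0.2, 0.2, 0.5]
finger_gap: 0.442
grip_force: 0.0
```

>>> jog_arm([
  [[0,0,0.015,0,0,0,0.1],[0,0,0.03,0,0,0,0.1],[0,0,0.045,0,0,0,0.4],[0,0,0.06,0,0,0,1],[0,0,0.06,0,0,0,1]],
])

```text
t: 13.52
ee_pos: [0.4683, -0.1619, 0.1035]
tool_rot: [0.002, 0.995, -0.098, 0.006]
contact_force: [0.0, -0.9, -0.4]
finger_gap: 0.281
grip_force: 0.0
```

>>> jog_arm([
  [[0.016,-0.003,0,0,0,0,1],[0.032,-0.006,0,0,0,0,1],[0.048,-0.0095,0,0,0,0,1],[0.048,-0.0095,-0.005,0,0,0,1],[0.048,-0.0095,-0.01,0,0,0,1]],
])

```text
t: 13.93
ee_pos: [0.5147, -0.1704, 0.0898]
tool_rot: [0.001, 0.995, -0.098, 0.003]
contact_force: [-0.6, 0.5, -0.4]
finger_gap: 0.005
grip_force: 0.0
```

Run:
```python
from tgt import *
togo(lid(.076,.026,0)+[0,0,.019],0,-1,'y')
```

```text
t 13.9333 pos [ 0.5147 -0.1704  0.0898] j [-0.46  0.54  1.68  0.    0.91  1.3 ] gap 0.005 F [-0.6  0.5 -0.4]
go [ 0.     -0.0006 -0.0108] rot [ 0.0019  0.0056 -0.0007]
```

Pressing down in small steps.

>>> jog_arm([
  [[0,0,-0.004,0,0,0,1],[0,0,-0.008,0,0,0,1],[0,0,-0.01,0,0,0,1],[0,0,-0.0115,0,0,0,1],[0,0,-0.0115,0,0,0,1]],
])

```text
t: 14.35
ee_pos: [0.514, -0.1701, 0.0793]
tool_rot: [0.001, 0.995, -0.098, 0.002]
contact_force: [-0.2, 0.7, 0.4]
finger_gap: 0.006
grip_force: 0.1
```

>>> jog_arm([
  [[0,0,-0.001,0,0,0,1],[0,0,-0.002,0,0,0,1],[0,0,-0.003,0,0,0,1],[0,0,-0.003,0,0,0,1],[0,0,-0.003,0,0,0,1]],
])

```text
t: 14.77
ee_pos: [0.5143, -0.1702, 0.0789]
tool_rot: [0.001, 0.995, -0.098, 0.003]
contact_force: [-8.9, 3.8, 24.2]
finger_gap: 0.008
grip_force: 12.1
```

>>> jog_arm([
  [[0,0,-0.0005,0,0,0,1],[0,0,-0.001,0,0,0,1],[0,0,-0.001,0,0,0,1],[0,0,-0.001,0,0,0,1],[0,0,-0.001,0,0,0,1]],
])

```text
t: 15.18
ee_pos: [0.5143, -0.1702, 0.0787]
tool_rot: [0.001, 0.995, -0.098, 0.003]
contact_force: [-12.6, 4.3, 31.3]
finger_gap: 0.003
grip_force: 15.7
```

>>> jog_arm([
  [[0,0,0.01,0,0,0,1],[0,0,0.04,0,0,0,1],[-0.02,0.02,0.08,0,0,0,1],[-0.04,0.05,0.115,0,0,0,1],[-0.06,0.08,0.15,0,0,0,1]],
])

```text
t: 15.6
ee_pos: [0.4637, -0.1044, 0.2095]
tool_rot: [0.001, 0.995, -0.099, 0.003]
contact_force: [0.7, -0.2, 0.9]
finger_gap: 0.001
grip_force: 0.0
```

>>> jog_arm([
  [[-0.02,0.03,0,0,0,0,1],[-0.04,0.06,0,0,0,0,1],[-0.06,0.09,0,0,0,0,1],[-0.06,0.12,0,0,0,0,1],[-0.06,0.15,0,0,0,0,1]],
])

```text
t: 16.02
ee_pos: [0.4033, 0.0465, 0.2087]
tool_rot: [0.001, 0.995, -0.098, 0.004]
contact_force: [1.1, 1.4, 0.8]
finger_gap: 0.004
grip_force: 0.0
```

Run:
```python
from tgt import *
import pickle
a,b=pickle.load(open('f0.pkl','rb'));t=frame('top');s=frame('side')
pickle.dump((t,s),open('f9.pkl','wb'))
o=np.array([.5422,-.1764,0]);P=lambda x,y,z:o+ex*x+ey*y+[0,0,z]
# dark-grey case mask: differs from bench/ background; outline of closed case in side+top views
for n,f in(('top',t),('side',s)):
  g=cv2.cvtColor(f['img'],cv2.COLOR_RGB2GRAY);pts=np.array([proj(f,P(x,y,z)) for x in(-.048,.048) for y in(-.075,.075) for z in(0,.06)])
  print(n,'predicted shut bbox',pts.min(0).round(),pts.max(0).round(),'tab tip',proj(f,lid(.134,.007,0)).round(1),'lidtop corner',[proj(f,P(x,y,.06)).round(1) for x,y in((-.048,.075),(-.048,-.075),(.048,-.075),(.048,.075))])
# grey values along near wall (-x face, and -y face) in side view: vertical profile through the rim seam
g=cv2.cvtColor(s['img'],cv2.COLOR_RGB2GRAY)
for (x,y) in((-.048,-.05),(-.048,.05),(-.03,-.075),(.03,-.075)):
  print((x,y),[int(cv2.getRectSubPix(g,(1,1),tuple(map(float,proj(s,P(x,y,z)))))[0,0]) for z in np.arange(.0,.08,.004)])
# scene change elsewhere: rack/vial, dropper, dishes, dish lid, pen
d=cv2.absdiff(a['img'],t['img']).max(2)
for n,u,v,r in(('vial',260,262,14),('dropper',300,214,8),('dishes',312,173,12),('dish_lid',308,313,12),('pen',137,293,20)): print(n,np.median(d[v-r:v+r,u-r:u+r]))
print(observe()['contact_force'],observe()['t'])
```

```text
top predicted shut bbox [342. 224.] [409. 276.] tab tip [370.3 283.1] lidtop corner [array([342.4, 261.6]), array([404. , 271.3]), array([409. , 233.1]), array([348.3, 223.6])]
side predicted shut bbox [316. 251.] [372. 306.] tab tip [316.6 282.4] lidtop corner [array([316.7, 259.3]), array([341.7, 289.2]), array([371.5, 279.6]), array([344.8, 251.3])]
(-0.048, -0.05) [74, 62, 53, 51, 51, 50, 50, 49, 49, 50, 51, 52, 53, 51, 51, 58, 63, 60, 62, 64]
(-0.048, 0.05) [59, 58, 56, 54, 52, 53, 51, 52, 52, 52, 53, 52, 53, 52, 54, 60, 62, 65, 63, 63]
(-0.03, -0.075) [91, 73, 48, 36, 35, 36, 37, 38, 39, 38, 37, 38, 36, 34, 35, 40, 52, 62, 65, 66]
(0.03, -0.075) [46, 49, 45, 39, 39, 36, 40, 37, 40, 40, 39, 40, 40, 42, 44, 49, 63, 69, 67, 65]
vial 30.0
dropper 13.0
dishes 5.0
dish_lid 73.0
pen 8.0
[-1.01798392  0.01903218  0.46036259] 16.1167
```

```bash
python3 -c "
from station import *
print(finish_job())"
```

```text
the job is handed in; nothing more can be done
None
```

The long tube is in the case's saddles and the lid is pressed shut (stopped firm at about 31 N, lid top about 60 mm up); I handed the job in at about 16 s without touching the vial or bench items, but I viewed 11 pictures against the limit of 10, and the final check was by pixel values only.

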